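# Open the slot shutter and lock the hand-rest post

## Robot

A 6-joint arm with a two-finger parallel gripper is mounted at the origin on the work surface. World frame = base frame: x ahead of the robot, y to its left, z up, the work surface at z = 0. Lengths are in m, angles in rad, forces in N, time in s.
With the tool pointing down it reaches from about 0.25 to 0.725 m from the base axis. Payload 4 kg.
Tool frame: the origin (TCP) lies between the finger pads; the fingertips stand 11 mm ahead of it and the grasp point (between the pads) lies 8 mm behind it; z points along the fingers, y is the line along which they close (so a half turn about z gives the same grasp; the last joint's range is limited). The gripper opens to 85 mm and grips with 20 to 120 N. Pads are 22 mm wide; open, the fingers measure 114 mm over their backs; the gripper's body (76 mm by 85 mm) begins 54 mm behind the grasp point. The pads swing forward as they close: fully open they stand 13 mm farther back than shut.
Start: joints at [1.214, 0.241, 0.005, 1.335, 0, 1.571], TCP at [0.175, 0.469, 0.242] pointing down, gripper open.
Joint ranges: [-2.72, 2.72], [-1.05, 1.87], [-1.09, 1.28], [-1.99, 2.15], [-1.42, 1.44], [-3.14, 3.14]. Speed limits (rad/s): [2.79, 2.79, 3.14, 3.14, 3.14, 3.14].

## Interface

Orientations are given as a rotation vector (axis times angle).
In Python, from workcell import * gives the robot as it stands. The module is installed in compiled form; this text tells all that it offers.
- The arm moves only by the tool drive_tool, never from a script. Its argument "series" is a list of rows, each a list of 7 numbers: the shift along the tool's x, y, z in mm, then the turn, a rotation vector about the tool's x, y, z in degrees, then the closure, from -1 (fully open) to 1 (shut). A call has exactly 8 rows; each row shifts and turns the commanded pose from where the row before left it, along the tool's axes as they then stand; what a row does not reach is not made up. A row lasts 1/8 s, in which the tool goes at most 62.5 mm and 10.7 degrees, less where a joint would pass 70% of its speed; a pose out of reach is approached as far as the arm can. A call is refused whole if a number of a shift passes 62.5 or a number of a turn 10.7, either way. A call with a gripper value outside its range is refused whole. The fingers move at their own pace and stop on an object; the grip force is fixed at half the most. Time passes only in rows, so rows that do not move let the fingers close, or fill a call up. It gives the time, the measured TCP pose, the force, the opening and the grip force at its end, in the units of the state.
- state(): the state, without advancing time (a new reading comes with each control period).
- camera(name): name is "side" or "top"; returns a dict with "image" (384x512x3 uint8, red, green, blue), "depth" (384x512 float32, m along the optical axis (not along the pixel's ray), 0 where there is no reading), "intrinsics" (3x3 intrinsics, pixels), "R" (3x3) and "t" (3): a world point X has camera coordinates R X + t. Camera axes: x right, y down, z forward; pixel columns grow to the right and rows downward; lengths in m; the calibration is good to about 2 mm. A picture is of the moment at which its call begins.
- job_done(): hands the job in; it is judged then, once.
Trained networks look in a picture, given as the dict that the camera call returned (one of the last four; its "shot" number tells which), for a name from the list of things; names that differ only in an ending like _2 or _b are one class to them, and where a whole thing is asked for, a point or a joint stands for the part that bears it (a point fixed in the world has none). Each returns a list of dicts, best first, with "confidence" (0 to 1); they miss things now and then, are a little off and sometimes report something else, mostly with a low value. They report only what shows in the picture. A call takes as long as a camera call. They do not tell look-alikes from the thing itself.
- find_in(name, picture): "rect" ([left, top, right, bottom] in pixels, round what is visible of it).
- trace(name, picture): "mask" (384x512 bool, what is visible of it) and "rect" ([left, top, right, bottom] in pixels, round what is visible of it).
- tip_of(name, picture): "centre" ([row, column] in pixels: a listed point, or the origin of a listed thing).
The state is a dict: "t": time; "q": joint angles; "dq": joint speeds; "effort": joint torques, N m; "ee_pos": TCP position; "tool_rot": TCP orientation; "wrist_force": force on the tool from outside, world axes, zero at the start; "wrist_torque": the same for the moment, N m; "width": opening from 0.0 (shut) to 1.0 (fully open); "finger_force": force on a finger pad.
Only numpy, scipy, OpenCV 4.12 (cv2) and the standard library are available. Lean on these libraries where they do the work, as an engineer would, in place of code of your own. Each camera call takes 0.05 s, during which the arm holds its last target. There are 200 camera calls.

## Task

Set up the hand rest for throwing: on the white mounting console, press the tab of the slot cover down and keep it down while sliding the cover fully open, without forcing it, and let the tab spring up so that the cover stays latched open. Then take the hand-rest post from its stand, put its T-foot lengthwise down through the slot until the collar sits on the deck, turn it a quarter turn anticlockwise until it stops, and leave it standing upright and locked. Leave the clay cup beside the console and the wooden rib beside the stand where they are.

Things in the scene. Friction and masses are not known exactly. Their poses are not given: they have to be found in the camera images.
- console: Fixed white console on the bench, 230 (its x) x 100 (its y) x 58 mm to its aluminium deck. Origin: centre of the underside; z up. The slot is near the -x end; the cover opens towards +x. Rails run along x on the deck at |y| 33 to 50 mm, top at z 72 mm, with inward comb teeth (|y| 27 to 33 mm, 8 mm long, every 22.5 mm) that catch the tab's ears.
- cover (a joint): Travel of the slot cover along console +x, m: 0 closed (over the slot), 0.092 end stop; starts at 0 to 0.002. A grey plate 100 x 72 x 4 mm on the deck, sliding friction 1.5 N. The tab must be down to pass each of four teeth (met at 0.003, 0.0255, 0.048, 0.0705). Past 0.0865 a raised tab holds it open.
- tab (a joint): How far the release tab is pressed down, m: 0 up, 0.0065 fully down (stop). Spring: 4 N to start, 8 N at full depth. The ears pass under the teeth only when it is down more than about 0.0045; released, it springs up between teeth.
- tab_pad (a point): Point to press: centre of the flat top of the tab (42 mm along console x, 48 mm along y), 70 mm above the bench when up; moves with cover and tab. A rib 9 mm high and 6 mm thick runs across y at the tab's +x edge, from 21 to 27 mm beyond this point, for a finger to push against. Axes: the console's.
- slot (a point): Centre of the slot's mouth in the deck, 58 mm above the bench; console axes. Slot 49 mm (x) by 16 mm (y) through an 8 mm deck, over a 30 mm deep cavity; under the cover while closed. Two stops in the cavity let a foot that went in lengthwise turn anticlockwise (from above) by about 90 degrees (up to 10 more with its play), hardly clockwise.
- rest_post: Hand-rest post, 131 mm tall, 0.2 to 0.4 kg, upright in the stand. Origin: centre of the foot's underside; z up; x along the T-foot and the pad. Foot 44 (x) x 12 (y) x 8 mm; neck 12 mm dia to z 22; collar 40 mm dia, z 22 to 30; stem 14 mm dia; wooden pad 60 (x) x 24 (y) x 34 mm, z 97 to 131. Seated, its origin lies 22 mm below the deck's top. Either way round will do.
- pad_grip (a point): Centre of the post's wooden pad, 114 mm above the post's origin, axes of the post: grip it across its y (24 mm).
- stand: Fixed wooden block 80 x 80 x 60 mm with a 50 (x) x 18 (y) mm pocket 35 mm deep in its top, in which the post's foot hangs, its collar resting on the top. Origin: centre of the underside.
- cup: Bystander: clay cup, 68 mm wide, 75 mm tall, near the console. Origin: underside.
- wood_rib: Bystander: flat wooden rib 120 x 45 x 8 mm lying near the stand. Origin: underside.
There are look-alikes about, which are no part of the job. Leave any purple or turquoise look-alike of the rest_post alone.

How it is judged:
By the outcome, as a careful person would: the job done as asked, in the order asked, and still so for the second after the job is handed in, with the robot touching nothing.
It also fails if it takes over 64 s, if anything falls off the work surface, if the arm or the gripper's body presses on something with over 40 N, if the wrist force passes 120 N, or if a joint passes its speed limit or range.

## Working session

There is one attempt and no reset: what is moved stays moved. The work goes in short steps, Python scripts to look and compute and a tool call to move; the robot and the scene stay as the last step left them, time stands still between calls to the robot, and variables do not carry over. Pictures are saved under pics/ and viewed, at most 10 in all, crops included, and the job is handed in when it is done.

Besides the shell and the picture viewer there is one more tool, called after "Request:" as name(argument=value, ...) on one line, values as JSON. drive_tool: Moves the arm, as the interface text tells. Its arguments: {"type":"object","properties":{"series":{"type":"array"}},"required":["series"]}

```bash
mkdir -p pics
cat > h.py <<'E'
from workcell import *
import numpy as np, cv2
from scipy.spatial.transform import Rotation as Ro
def save(n,im): cv2.imwrite('pics/'+n,cv2.cvtColor(np.ascontiguousarray(im),cv2.COLOR_RGB2BGR))
def ray(p,rc):
    K=p['intrinsics'];d=np.linalg.inv(K)@np.array([rc[1],rc[0],1.]);R=np.array(p['R']);t=np.array(p['t'])
    return -R.T@t, R.T@d
def at_z(p,rc,z):
    o,d=ray(p,rc);return o+d*(z-o[2])/d[2]
def pix(p,X):
    c=np.array(p['R'])@np.array(X)+np.array(p['t']);u=p['intrinsics']@c;return u[1]/u[2],u[0]/u[2]
def cloud(p):
    D=p['depth'];v,u=np.mgrid[:384,:512];K=p['intrinsics']
    c=np.stack([(u-K[0,2])/K[0,0]*D,(v-K[1,2])/K[1,1]*D,D],-1)
    return (c-np.array(p['t']))@np.array(p['R'])
E
cat > a.py <<'E'
from h import *
s=state();print(s['t'],np.round(s['ee_pos'],3),np.round(s['tool_rot'],3),np.round(s['q'],3))
print(np.round(Ro.from_rotvec(s['tool_rot']).as_matrix(),2))
ps={n:camera(n) for n in('top','side')}
save('s0.png',ps['side']['image']);save('t0.png',ps['top']['image'])
for n,p in ps.items():
    C=cloud(p)
    print(n,np.round(-np.array(p['R']).T@p['t'],3))
    for nm in ['console','cover','rest_post','stand','cup','wood_rib']:
        for r in trace(nm,p)[:4]:
            m=r['mask']&(p['depth']>0);q=C[m]
            print(nm,round(r['confidence'],2),[int(x) for x in r['rect']],np.round(np.median(q,0),3) if len(q) else '',np.round(np.percentile(q[:,2],98),3) if len(q) else '')
    for nm in ['tab_pad','slot','pad_grip']:
        for r in tip_of(nm,p)[:4]: print(nm,round(r['confidence'],2),np.round(r['centre'],1),np.round(at_z(p,r['centre'],{'tab_pad':.07,'slot':.058,'pad_grip':.152}[nm]),4))
E
python3 a.py
```

```text
0.0 [0.174 0.468 0.241] [-5.570e-01 -3.091e+00  3.000e-03] [1.214 0.241 0.004 1.335 0.    1.571]
[[-0.94  0.35 -0.  ]
 [ 0.35  0.94 -0.  ]
 [ 0.   -0.   -1.  ]]
top [ 0.348 -0.037  1.05 ]
console 0.7 [103, 176, 222, 258] [0.53  0.151 0.061] 0.074
cover 0.91 [154, 190, 202, 233] [0.541 0.109 0.063] 0.078
rest_post 0.98 [286, 156, 311, 190] [ 0.549 -0.164  0.166] 0.171
rest_post 0.82 [329, 103, 355, 134] [ 0.668 -0.302  0.124] 0.132
rest_post 0.67 [232, 125, 256, 154] [ 0.662 -0.067  0.123] 0.132
rest_post 0.65 [328, 150, 358, 180] [ 0.553 -0.276  0.127] 0.133
stand 0.95 [267, 164, 317, 208] [ 0.535 -0.152  0.058] 0.151
cup 0.94 [127, 160, 159, 190] [0.651 0.184 0.038] 0.076
wood_rib 0.8 [283, 205, 330, 248] [ 0.45  -0.186  0.007] 0.011
tab_pad 0.83 [213.3 171.9] [0.535  0.1228 0.07  ]
slot 0.77 [214.3 178.4] [0.5319 0.1105 0.058 ]
pad_grip 0.9 [112.3 345.8] [ 0.6605 -0.3025  0.152 ]
pad_grip 0.81 [125.7 297.7] [ 0.6525 -0.192   0.152 ]
pad_grip 0.66 [170.1 296.8] [ 0.5554 -0.1672  0.152 ]
pad_grip 0.57 [133.5 242.2] [ 0.6604 -0.0698  0.152 ]
side [0.344 0.641 0.739]
console 0.65 [201,
[... 260 characters left out ...]
] [ 0.555 -0.272  0.124] 0.133
rest_post 0.57 [216, 139, 242, 182] [ 0.674 -0.195  0.106] 0.132
rest_post 0.52 [239, 124, 248, 162] [ 0.669 -0.295  0.103] 0.132
stand 0.76 [253, 171, 287, 206] [ 0.544 -0.136  0.051] 0.062
cup 0.87 [167, 251, 198, 299] [0.643 0.179 0.05 ] 0.076
wood_rib 0.63 [293, 185, 319, 215] [ 0.448 -0.177  0.008] 0.011
tab_pad 0.7 [260.2 233.2] [0.5472 0.1303 0.07  ]
slot 0.97 [257.8 237.9] [0.5433 0.1116 0.058 ]
slot 0.54 [286.3 183.5] [0.6242 0.2167 0.058 ]
pad_grip 0.88 [151.5 228.7] [ 0.6555 -0.1376  0.152 ]
pad_grip 0.87 [150.9 266.2] [ 0.5648 -0.1713  0.152 ]
pad_grip 0.74 [176.8 215.2] [ 0.6491 -0.0299  0.152 ]
pad_grip 0.47 [142.9 280.4] [ 0.5395 -0.2191  0.152 ]
```

Run:
```python
import cv2
a=cv2.imread('pics/t0.png');cv2.imwrite('pics/t0c.png',cv2.resize(a[90:280,85:375],(792,519),interpolation=cv2.INTER_CUBIC))
a=cv2.imread('pics/s0.png');cv2.imwrite('pics/s0c.png',cv2.resize(a[110:370,110:370],(600,600),interpolation=cv2.INTER_CUBIC))
```

```text
(no output)
```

View pics/t0c.png

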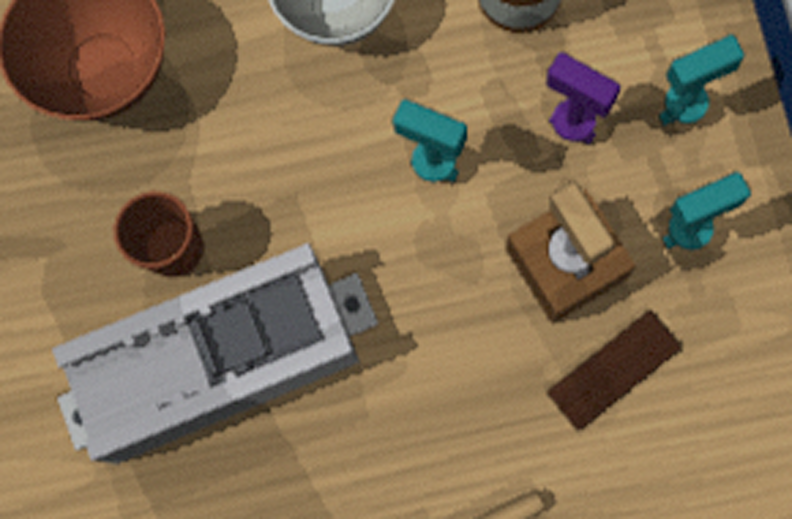

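View pics/s0c.png

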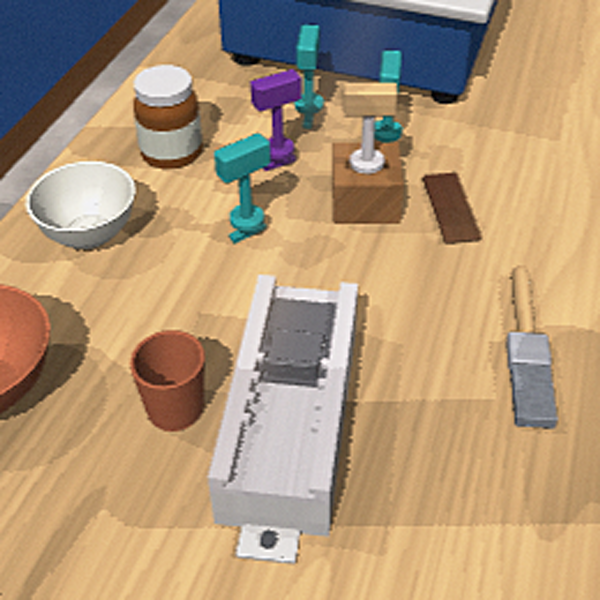

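Top crop: the console (210,350) has its cover at the right end and opens down-left. Post candidates are wooden on the stand (583,220), purple (583,95), and turquoise (430,135), (705,75) and (710,210). I choose the wooden/white one standing in the stand, full-image pixel (298,170). Next I measure the geometry.

```bash
cat > b.py <<'E'
from h import *
def rect(P):
    (c,s,a)=cv2.minAreaRect((P[:,:2]*1000).astype(np.float32))
    if s[0]<s[1]: s=s[::-1];a+=90
    return np.round(c,1),np.round(s,1),round((a+90)%180-90,1)
pt,p2=camera('top'),camera('side')
for p in (pt,p2):
    C=cloud(p).reshape(-1,3);I=p['image'].reshape(-1,3).astype(int)
    x,y,z=C.T
    A=(x>.4)&(x<.7)&(y>.0)&(y<.34)
    # console by rail tops
    m=A&(z>.067)&(z<.077)&(np.ptp(I,1)<25)
    m2=A&(z>.053)&(z<.085)&(np.ptp(I,1)<25)
    for mm in (m,m2): print('console',mm.sum(),rect(C[mm]), np.median(z[mm]))
    b=(x>.42)&(x<.66)&(y>-.26)&(y<-.06)
    print('stand',rect(C[b&(z>.054)&(z<.064)]))
    q=C[b&(z>.160)&(z<.176)];print('pad top',len(q),rect(q),np.median(q[:,2]),np.round(q.mean(0),4))
    q=C[b&(z>.13)];print('pad all',rect(q))
# rectified top-view crop at z=.064
E
python3 b.py
```

```text
console 1971 (array([532.2, 154.7]), array([230.5, 100.6]), -79.1) 0.07067541038618413
console 4452 (array([577.8, 163.6]), array([230.5, 193.4]), -79.1) 0.0635993798982622
stand (array([ 553.3, -167.5]), array([80.5, 80.4]), 18.8)
pad top 323 (array([ 553. , -167.2]), array([60.2, 24.9]), 19.9) 0.16750409829932306 [ 0.552  -0.167   0.1673]
pad all (array([ 611.9, -175.3]), array([212.6, 123.9]), 37.4)
console 2025 (array([532.6, 156.3]), array([231. , 100.3]), -79.0) 0.07205344441453589
console 4534 (array([576.9, 164.1]), array([233.7, 190.3]), -79.1) 0.06380213369010194
stand (array([ 552.6, -165.3]), array([83.1, 79.8]), -70.9)
pad top 170 (array([ 551.8, -164.4]), array([58.8, 23.5]), 16.8) 0.16825132630438328 [ 0.5511 -0.1611  0.1671]
pad all (array([ 602.5, -162.4]), array([179.9, 142.4]), 22.2)
```

```bash
cat >> h.py <<'E'
CO=np.array([.5324,.1555,0]);CR=Ro.from_euler('z',101,degrees=True)
def con(P): return CR.inv().apply(np.asarray(P)-CO)
def wor(P): return CR.apply(np.asarray(P))+CO
def ortho(p,x0,x1,y0,y1,z,s=3):
    xs=np.arange(x0,x1,1/s);ys=np.arange(y1,y0,-1/s)
    X,Y=np.meshgrid(xs,ys);W=wor(np.stack([X,Y,0*X+z],-1).reshape(-1,3)/1000)
    c=W@np.array(p['R']).T+np.array(p['t']);u=c@p['intrinsics'].T;u=(u[:,:2]/u[:,2:]).astype(np.float32).reshape(*X.shape,2)
    return cv2.remap(p['image'],u[...,0],u[...,1],cv2.INTER_CUBIC)
E
python3 - <<'E'
from h import *
ims=[]
for n in('top','side'):
    p=camera(n);C=con(cloud(p).reshape(-1,3))*1000
    for a,b in ((-22,22),):
        for x0 in range(-116,20,3):
            q=C[(C[:,0]>=x0)&(C[:,0]<x0+3)&(C[:,1]>a)&(C[:,1]<b)&(C[:,2]>40)]
            if len(q): print(n[0],x0+1.5,len(q),np.round(np.percentile(q[:,2],[10,50,90]),1),end=' | ')
    print()
    ims.append(ortho(p,-125,125,-55,55,64,3))
save('o1.png',np.vstack(ims))
E
```

```text
t -114.5 26 [52.5 55.5 58.4] | t -111.5 23 [55.3 56.5 58.7] | t -108.5 24 [55.1 57.5 59.4] | t -105.5 24 [55.  56.9 59.4] | t -102.5 23 [53.7 56.7 59.1] | t -99.5 25 [55.3 56.8 58.9] | t -96.5 27 [54.2 58.  61. ] | t -93.5 24 [59.1 61.1 63.4] | t -90.5 25 [60.5 61.7 64.6] | t -87.5 23 [59.4 62.1 64.5] | t -84.5 26 [60.  61.5 63.2] | t -81.5 25 [59.  61.5 63.2] | t -78.5 25 [59.6 61.2 64. ] | t -75.5 22 [59.9 61.5 63.5] | t -72.5 26 [59.7 61.6 64.1] | t -69.5 22 [59.  61.1 63.3] | t -66.5 26 [59.5 61.2 63. ] | t -63.5 22 [59.7 62.1 64.5] | t -60.5 28 [60.3 61.6 63. ] | t -57.5 25 [58.8 61.7 64.3] | t -54.5 23 [59.9 61.  63.7] | t -51.5 18 [56.3 60.4 63. ] | t -48.5 33 [58.9 68.4 70.4] | t -45.5 25 [67.1 68.9 71.6] | t -42.5 25 [66.5 68.  70.1] | t -39.5 25 [67.4 69.3 71.3] | t -36.5 24 [66.7 68.9 70.1] | t -33.5 25 [67.  68.9 70.8] | t -30.5 25 [66.3 68.5 71. ] | t -27.5 27 [67.2 68.8 71.3] | t -24.5 24 [67.3 69.  70.8] | t -21.5 23 [66.8 69.  70.7] | t -18.5 25 [66.7 69.2 71.4] | t -15.5 25 [67.3 68.8 70.8] | t -12.5 23 [66.3 69.  70. ] | t -9.5 28 [66.8 69.6 72. ] | t -6.5 37 [70.5 
[... 880 characters left out ...]
.5 9 [62.8 63.6 64.3] | s -48.5 12 [68.2 69.2 70.4] | s -45.5 20 [68.5 70.2 71.4] | s -42.5 23 [69.  69.9 72.1] | s -39.5 22 [68.5 70.2 71.5] | s -36.5 19 [68.7 70.5 71.8] | s -33.5 19 [69.4 70.8 71.5] | s -30.5 26 [69.6 70.3 71.2] | s -27.5 22 [69.2 70.6 71.9] | s -24.5 24 [69.2 70.4 71.4] | s -21.5 24 [68.9 70.2 71.9] | s -18.5 21 [67.8 70.  71.2] | s -15.5 23 [68.9 71.  72. ] | s -12.5 4 [71.1 71.4 71.9] | s -6.5 14 [78.1 79.1 80.8] | s -3.5 30 [64.5 79.  80.6] | s -0.5 117 [63.5 71.6 79.3] | s 2.5 30 [60.5 62.9 65.5] | s 5.5 47 [57.7 61.  64.3] | s 8.5 30 [56.6 58.3 59.9] | s 11.5 23 [56.6 58.2 59.8] | s 14.5 26 [56.9 58.3 59.4] | s 17.5 25 [56.4 58.1 59.4] | s 20.5 22 [57.  58.3 60.3] |
```

View pics/o1.png

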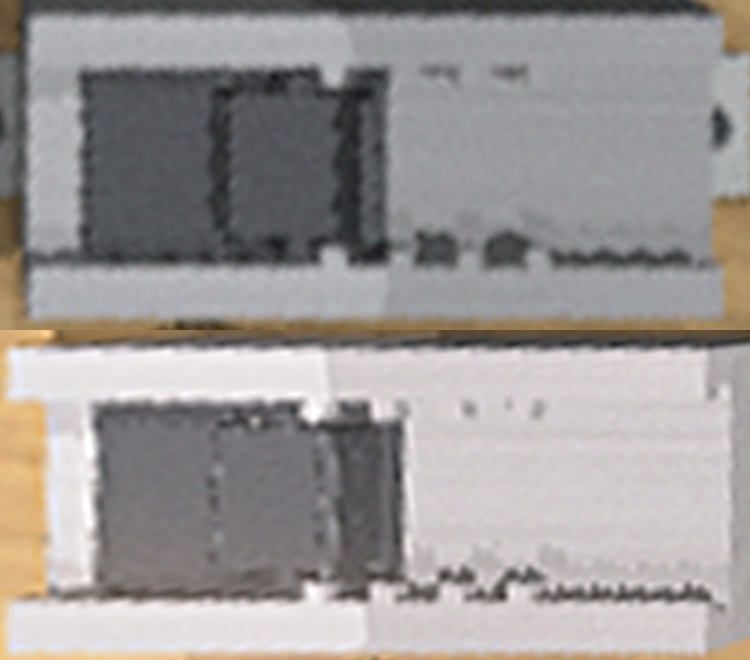

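The top and side views agree:
- The plate spans console x -97 to +3.
- The tab top is -50 to -8 at about 70 mm height.
- The rib is -8 to -2 at about 79 mm height.

The press point is therefore console x ≈ -22, just behind the rib.

```bash
cat >> h.py <<'E'
def plan(X,psi,n,start=None):
    """rows to bring TCP to X (world m), tool y at yaw psi deg, pointing down"""
    s=state();p=np.array(s['ee_pos']);R=Ro.from_rotvec(s['tool_rot'])
    M=R.as_matrix();cur=np.degrees(np.arctan2(M[1,1],M[0,1]));d=(psi-cur+180)%360-180
    a=np.radians(psi);y=np.array([np.cos(a),np.sin(a),0]);x=np.array([-np.sin(a),np.cos(a),0])
    print('at',np.round(p*1000,1),'yaw',round(cur,2),'z',np.round(M[:,2],3),'q',np.round(np.degrees(s['q']),0),'F',np.round(s['wrist_force'],1),'t',round(s['t'],2),'w',round(s['width'],2))
    st=(np.array(X)-p)/n*1000
    for i in range(n):
        Rz=R*Ro.from_rotvec([0,0,-np.radians(d*i/n)]);print(np.round(Rz.inv().apply(st),1).tolist(),round(-d/n,2))
E
python3 - <<'E'
from h import *
plan(list(wor([-.022,0,0])[:2])+[.13],11,8)
E
```

```text
at [174.6 468.5 242.3] yaw 69.56 z [-0. -0. -1.] q [70. 14.  0. 77. -0. 90.] F [-0.5  0.8 -0. ] t 1.2 w 0.99
[-57.0, -23.4, 14.0] 7.32
[-59.5, -15.9, 14.0] 7.32
[-61.1, -8.2, 14.0] 7.32
[-61.6, -0.4, 14.0] 7.32
[-61.2, 7.5, 14.0] 7.32
[-59.7, 15.2, 14.0] 7.32
[-57.3, 22.7, 14.0] 7.32
[-53.9, 29.8, 14.0] 7.32
```

Request:
drive_tool(series=[[-57,-23.4,8,0,0,7.32,1],[-59.5,-15.9,8,0,0,7.32,1],[-61,-8.2,8,0,0,7.32,1],[-61.5,-0.4,8,0,0,7.32,1],[-61,7.5,8,0,0,7.32,1],[-59.7,15.2,8,0,0,7.32,1],[-57.3,22.7,8,0,0,7.32,1],[-53.9,29.8,8,0,0,7.32,1]])

```text
t: 2.2
ee_pos: [0.5378, 0.1326, 0.1782]
tool_rot: [2.004, 2.42, 0.001]
wrist_force: [1.2, 1.6, 0.2]
width: 0.003
finger_force: 0.0
```

Run:
```python
from h import *
plan(list(wor([-.022,0,0])[:2])+[.083],11,4)
```

```text
at [537.8 132.6 178.2] yaw 10.74 z [ 0.001  0.    -1.   ] q [14. 22.  2. 70.  0. 93.] F [1.2 1.6 0.2] t 2.2 w 0.0
[0.4, -0.3, 23.8] -0.06
[0.4, -0.3, 23.8] -0.06
[0.4, -0.3, 23.8] -0.06
[0.4, -0.3, 23.8] -0.06
```

Request:
drive_tool(series=[[0.6,-0.5,20,0,0,-0.26,1],[0.6,-0.5,22,0,0,0,1],[0.4,-0.2,22,0,0,0,1],[0,0,16,0,0,0,1],[0,0,10,0,0,0,1],[0,0,4,0,0,0,1],[0,0,2,0,0,0,1],[0,0,0,0,0,0,1]])

```text
t: 3.2
ee_pos: [0.5352, 0.1357, 0.0828]
tool_rot: [1.992, 2.428, 0.001]
wrist_force: [0.0, 0.4, 0.4]
width: 0.0
finger_force: 0.0
```

Run:
```python
from h import *
s=state();print(s['t'],con(s['ee_pos'])*1000,s['wrist_force'])
```

```text
3.2 [-20.00891801   1.01526641  82.81380133] [0.04890596 0.39299855 0.38262367]
```

Request:
drive_tool(series=[[-0.5,1,1.5,0,0,0,1],[0,0,1,0,0,0,1],[0,0,1,0,0,0,1],[0,0,1,0,0,0,1],[0,0,1,0,0,0,1],[0,0,1,0,0,0,1],[0,0,0.7,0,0,0,1],[0,0,0,0,0,0,1]])

```text
t: 4.2
ee_pos: [0.5365, 0.1353, 0.0759]
tool_rot: [1.992, 2.428, 0.002]
wrist_force: [-0.9, 0.1, 7.4]
width: -0.008
finger_force: 3.4
```

Run:
```python
from h import *
s=state();print(s['t'],con(s['ee_pos'])*1000,s['wrist_force'])
p=camera('side');save('s1.png',cv2.resize(p['image'][190:310,190:350],(800,600),interpolation=cv2.INTER_CUBIC))
```

```text
4.2 [-20.57601784  -0.22667888  75.90001318] [-0.89138216  0.07207081  7.37470763]
```

View pics/s1.png

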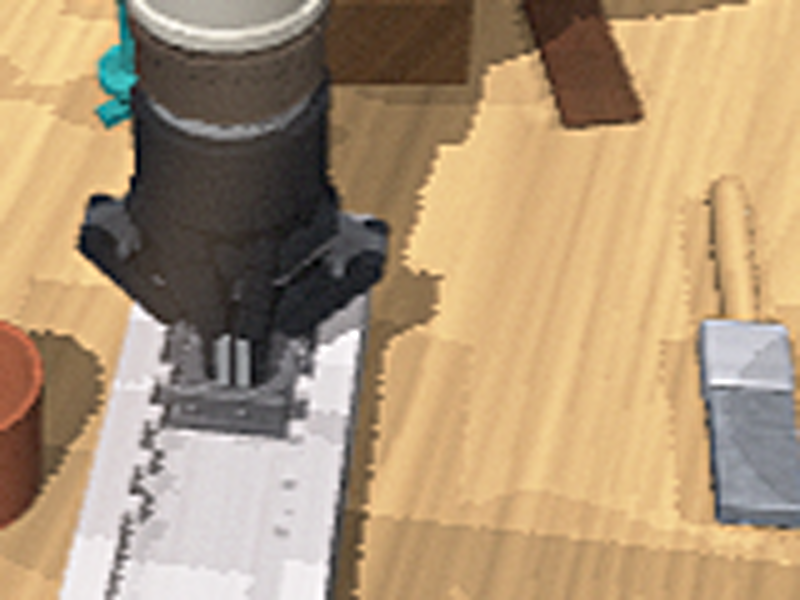

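The closed fingers sit on the tab behind the rib, at (240,385) in the crop. The force of 7.4 N puts the tab about 5.5 mm down. I press a little more and begin sliding.

Request:
drive_tool(series=[[0,0,0.6,0,0,0,1],[1.5,0,0,0,0,0,1],[3,0,0,0,0,0,1],[5,0,0,0,0,0,1],[5,0,0,0,0,0,1],[5,0,0,0,0,0,1],[5,0,0,0,0,0,1],[5,0,0,0,0,0,1]])

```text
t: 5.25
ee_pos: [0.531, 0.164, 0.0754]
tool_rot: [1.992, 2.427, 0.001]
wrist_force: [0.2, -2.0, 7.2]
width: -0.0
finger_force: 3.5
```

Run:
```python
from h import *
s=state();print(s['t'],con(s['ee_pos'])*1000,CR.inv().apply(s['wrist_force']))
```

```text
5.25 [ 8.59823388 -0.20976383 75.44146123] [-1.99679752  0.20613788  7.24004468]
```

Request:
drive_tool(series=[[6,0,0,0,0,0,1],[7,0,0,0,0,0,1],[7,0,0,0,0,0,1],[7,0,0,0,0,0,1],[7,0,0,0,0,0,1],[7,0,0,0,0,0,1],[7,0,0,0,0,0,1],[4,0,0,0,0,0,1]])

```text
t: 6.25
ee_pos: [0.521, 0.2153, 0.0755]
tool_rot: [1.992, 2.427, 0.002]
wrist_force: [-0.2, -1.3, 6.8]
width: 0.0
finger_force: 3.5
```

Run:
```python
from h import *
s=state();print(s['t'],con(s['ee_pos'])*1000,CR.inv().apply(s['wrist_force']))
```

```text
6.25 [60.88750733 -0.25585627 75.54629581] [-1.18850117  0.44394258  6.82847563]
```

Request:
drive_tool(series=[[2,0,0.3,0,0,0,1],[2,0,0,0,0,0,1],[2,0,0,0,0,0,1],[1,0,0,0,0,0,1],[1,0,0,0,0,0,1],[0.5,0,0,0,0,0,1],[0.5,0,0,0,0,0,1],[0.5,0,0,0,0,0,1]])

```text
t: 7.25
ee_pos: [0.5193, 0.2244, 0.0753]
tool_rot: [1.992, 2.427, 0.003]
wrist_force: [-0.7, -1.4, 6.8]
width: -0.001
finger_force: 3.6
```

Run:
```python
from h import *
s=state();print(s['t'],con(s['ee_pos'])*1000,CR.inv().apply(s['wrist_force']))
p=camera('top');C=con(cloud(p).reshape(-1,3))*1000
for p in (p,camera('side')):
  C=con(cloud(p).reshape(-1,3))*1000
  for x0 in range(-8,6):
    q=C[(C[:,0]>=x0)&(C[:,0]<x0+1)&(abs(C[:,1])<32)&(C[:,2]>50)&(C[:,2]<66)]
    if len(q): print(x0+.5,np.round(np.median(q[:,2]),1),end=' | ')
  g=ortho(p,-20,15,-25,25,60,2).astype(int).mean(2);print(np.round(g.mean(0)[::2]).astype(int))
```

```text
7.25 [70.12162922 -0.26862797 75.31127721] [-1.21597599  0.95644817  6.81077252]
-7.5 56.3 | -6.5 57.3 | -5.5 56.9 | -4.5 61.8 | -3.5 62.9 | -2.5 61.9 | -1.5 61.9 | -0.5 62.3 | 0.5 61.1 | 1.5 59.6 | 2.5 61.9 | 3.5 60.6 | 4.5 61.3 | 5.5 61.5 | [120 121 119 118 118 119 119 119 120 121 123 124 124 117  98  73  59  58
  60  61  62  62  61  61  60  61  60  60  59  59  59  58  56  53  50]
[35 36 37 38 38 38 38 38 38 38 38 38 37 37 37 37 38 38 38 39 39 39 38 37
 36 35 35 37 38 38 36 36 36 37 37]
```

Request:
drive_tool(series=[[0.4,0,0,0,0,0,1],[0.3,0,0,0,0,0,1],[0.2,0,0,0,0,0,1],[0.2,0,0,0,0,0,1],[0,0,0,0,0,0,1],[0,0,0,0,0,0,1],[0,0,0,0,0,0,1],[0,0,0,0,0,0,1]])

```text
t: 8.35
ee_pos: [0.5191, 0.2255, 0.0753]
tool_rot: [1.992, 2.427, 0.003]
wrist_force: [-0.2, -1.7, 6.4]
width: 0.0
finger_force: 3.6
```

Run:
```python
from h import *
s=state();print(s['t'],con(s['ee_pos'])*1000,CR.inv().apply(s['wrist_force']))
```

```text
8.35 [71.24840966 -0.29410913 75.30404202] [-1.57960245  0.55186783  6.41169774]
```

Request:
drive_tool(series=[[0.3,0,0,0,0,0,1],[0.3,0,0,0,0,0,1],[0.3,0,0,0,0,0,1],[0.3,0,0,0,0,0,1],[0.3,0,0,0,0,0,1],[0,0,0,0,0,0,1],[0,0,0,0,0,0,1],[0,0,0,0,0,0,1]])

```text
t: 9.35
ee_pos: [0.519, 0.2257, 0.0752]
tool_rot: [1.992, 2.424, 0.0]
wrist_force: [1.2, -4.5, 6.9]
width: -0.001
finger_force: 3.6
```

Run:
```python
from h import *
s=state();print(s['t'],con(s['ee_pos'])*1000,CR.inv().apply(s['wrist_force']))
```

```text
9.35 [71.49386533 -0.26564158 75.21689295] [-4.65240766 -0.35686976  6.85925805]
```

Request:
drive_tool(series=[[-0.3,0,-2,0,0,0,1],[0,0,-3,0,0,0,1],[0,0,-5,0,0,0,1],[0,0,-15,0,0,0,1],[0,0,-30,0,0,0,1],[0,0,-35,0,0,0,-1],[0,0,-35,0,0,0,-1],[0,0,-30,0,0,0,-1]])

```text
t: 10.35
ee_pos: [0.5175, 0.2271, 0.2312]
tool_rot: [-1.992, -2.429, -0.001]
wrist_force: [0.1, 0.5, -0.4]
width: 0.636
finger_force: 0.0
```

Run:
```python
from h import *
plan([.5525,-.166,.225],-71,8)
```

```text
at [517.5 227.1 231.2] yaw 11.29 z [ 0.     0.001 -1.   ] q [ 24.  21.   9.  78.   0. 102.] F [ 0.1  0.5 -0.4] t 10.35 w 0.64
[-49.0, -5.3, 0.7] 10.29
[-49.2, 3.5, 0.7] 10.29
[-47.8, 12.3, 0.7] 10.29
[-44.8, 20.6, 0.7] 10.29
[-40.4, 28.3, 0.7] 10.29
[-34.7, 35.0, 0.7] 10.29
[-27.9, 40.7, 0.7] 10.29
[-20.2, 45.0, 0.7] 10.29
```

Request:
drive_tool(series=[[-49,-5.3,0.7,0,0,10.29,-1],[-49.2,3.5,0.7,0,0,10.29,-1],[-47.8,12.3,0.7,0,0,10.29,-1],[-44.8,20.6,0.7,0,0,10.29,-1],[-40.4,28.3,0.7,0,0,10.29,-1],[-34.7,35,0.7,0,0,10.29,-1],[-27.9,40.7,0.7,0,0,10.29,-1],[-20.2,45,0.7,0,0,10.29,-1]])

```text
t: 11.35
ee_pos: [0.5525, -0.1673, 0.2241]
tool_rot: [-3.099, -0.508, -0.0]
wrist_force: [0.5, 0.1, -0.8]
width: 1.0
finger_force: 0.0
```

```bash
cat > c.py <<'E'
from h import *
plan([.5525,-.166,.144],-71,4)
ims=[]
for n in('top','side'):
    p=camera(n);C=con(cloud(p).reshape(-1,3))*1000
    q=C[(abs(C[:,1])<20)&(C[:,0]>15)&(C[:,0]<110)&(C[:,2]>45)]
    for x0 in range(34,98,4):
        z=q[(q[:,0]>=x0)&(q[:,0]<x0+4),2]
        if len(z): print(x0+2,round(float(np.median(z)),1),end=' ')
    print()
    o=ortho(p,-125,125,-55,55,58,3);ims.append(o)
    m=(C[:,0]>-115)&(C[:,0]<-8)&(abs(C[:,1])<26)&(C[:,2]<50);print('slot low pts',m.sum(),np.round(np.percentile(C[m][:,:2],[1,50,99],axis=0),1) if m.sum() else '')
    b=cv2.cvtColor(o,cv2.COLOR_RGB2GRAY)[87:243,30:330]
    for th in (60,90):
        n_,l,st,ce=cv2.connectedComponentsWithStats((b<th).astype(np.uint8))
        for k in range(1,n_):
            if st[k,4]>1500:
                x,y,w,h,a=st[k];print(th,'x',-125+(x+30)/3,-125+(x+w+30)/3,'y',55-(y+87)/3,55-(y+h+87)/3)
save('o2.png',np.vstack(ims))
E
python3 c.py
```

```text
at [ 552.5 -167.3  224.1] yaw -71.37 z [ 0.     0.001 -1.   ] q [-17.  23.  11.  78.   0. 145.] F [ 0.5  0.1 -0.8] t 11.35 w 1.0
[0.1, -0.3, 20.0] -0.09
[0.1, -0.3, 20.0] -0.09
[0.1, -0.3, 20.0] -0.09
[0.1, -0.3, 20.0] -0.09
36 61.9 40 62.1 44 68.7 48 68.4 52 69.1 56 68.8 60 68.7 64 69.4 68 69.1 72 69.2 76 69.7 80 69.2 84 72.9 88 78.0 92 75.2 96 60.5 
slot low pts 131 [[-66.2 -15. ]
 [-41.9  -7.4]
 [-18.2  -0.1]]
90 x -70.33333333333334 -21.33333333333333 y 9.333333333333336 -7.333333333333336
36 63.1 40 63.7 44 69.9 48 69.8 52 70.2 56 70.4 60 70.2 64 70.4 68 70.4 72 70.5 76 70.5 80 71.3 84 78.1 88 79.9 92 70.0 96 61.6 
slot low pts 109 [[-81.7 -12.4]
 [-71.4  -4.1]
 [-49.1   4.1]]
```

View pics/o2.png

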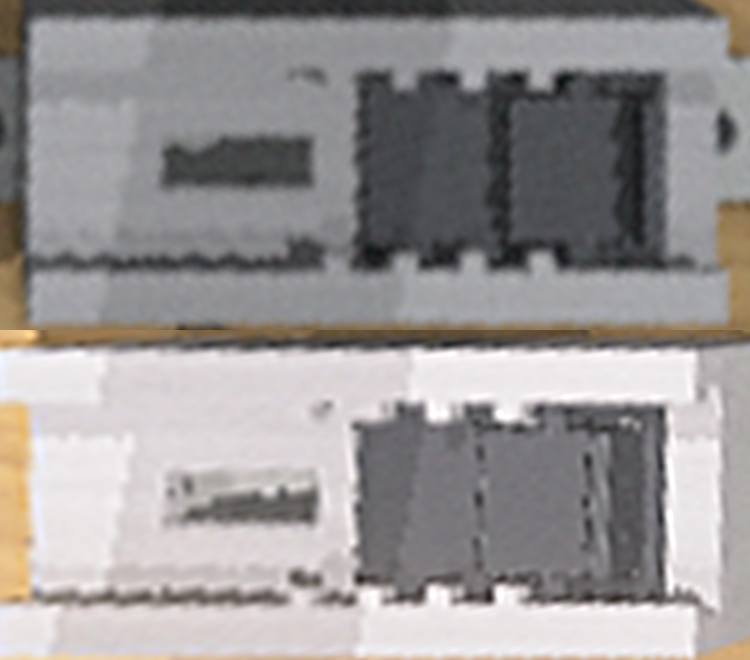

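Slot open: in the ortho view the mouth is at top (238,162) and side (242,496), giving console (-45, 0). The tab is up at about 70 mm and the cover is fully open. Now I grasp the post.

Request:
drive_tool(series=[[0.3,-1.2,16,0,0,-0.3,-1],[0,0,24,0,0,0,-1],[0,0,22,0,0,0,-1],[0,0,12,0,0,0,-1],[0,0,6,0,0,0,-1],[0,0,0,0,0,0,-0.2],[0,0,0,0,0,0,0.5],[0,0,0,0,0,0,1]])

```text
t: 12.45
ee_pos: [0.553, -0.1652, 0.1444]
tool_rot: [3.097, 0.525, 0.002]
wrist_force: [1.0, -0.2, -0.1]
width: 0.376
finger_force: 0.0
```

Request:
drive_tool(series=[[0,0,0,0,0,0,1],[0,0,0,0,0,0,1],[0,0,0,0,0,0,1],[0,0,0,0,0,0,1],[0,0,-4,0,0,0,1],[0,0,-8,0,0,0,1],[0,0,-14,0,0,0,1],[0,0,-18,0,0,0,1]])

```text
t: 13.45
ee_pos: [0.5521, -0.1647, 0.1881]
tool_rot: [-3.096, -0.525, 0.002]
wrist_force: [0.1, -0.5, -3.4]
width: 0.27
finger_force: 61.4
```

Run:
```python
from h import *
plan([.5525,-.166,.24],-71,4)
```

```text
at [ 552.1 -164.7  188.1] yaw -70.76 z [-0.001  0.001 -1.   ] q [-17.  24.   7.  73.   0. 144.] F [ 0.1 -0.5 -3.4] t 13.45 w 0.27
[-0.0, 0.3, -13.0] 0.06
[-0.0, 0.3, -13.0] 0.06
[-0.0, 0.3, -13.0] 0.06
[-0.0, 0.3, -13.0] 0.06
```

Run:
```python
from h import *
plan(list(wor([-.045,0,0])[:2])+[.225],11,8)
```

```text
at [ 552.1 -164.7  188.1] yaw -70.76 z [-0.001  0.001 -1.   ] q [-17.  24.   7.  73.   0. 144.] F [ 0.1 -0.5 -3.4] t 13.45 w 0.27
[10.1, -33.0, -4.6] -10.22
[15.8, -30.7, -4.6] -10.22
[21.0, -27.5, -4.6] -10.22
[25.5, -23.3, -4.6] -10.22
[29.2, -18.4, -4.6] -10.22
[32.0, -12.9, -4.6] -10.22
[33.8, -7.0, -4.6] -10.22
[34.5, -0.9, -4.6] -10.22
```

Request:
drive_tool(series=[[10.1,-33,-4.6,0,0,-10.22,1],[15.8,-30.7,-4.6,0,0,-10.22,1],[21,-27.5,-4.6,0,0,-10.22,1],[25.5,-23.3,-4.6,0,0,-10.22,1],[29.2,-18.4,-4.6,0,0,-10.22,1],[32,-12.9,-4.6,0,0,-10.22,1],[33.8,-7,-4.6,0,0,-10.22,1],[34.5,-0.9,-4.6,0,0,-10.22,1]])

```text
t: 14.45
ee_pos: [0.5413, 0.1123, 0.2254]
tool_rot: [1.991, 2.43, 0.001]
wrist_force: [1.1, -0.7, -3.4]
width: 0.279
finger_force: 61.5
```

```bash
cat > d.py <<'E'
import sys
from h import *
plan(list(wor([-.045,0,0])[:2])+[float(sys.argv[1])],11,2)
s=state();e=np.array(s['ee_pos']);f=e[2]-.106;c=con(e)*1000;print('con',c.round(1),'foot z',f)
# foot/collar/pad measured in depth clouds, console axes relative to TCP
for n in('top','side'):
    p=camera(n);C=con(cloud(p).reshape(-1,3))*1000;I=p['image'].reshape(-1,3).astype(int)
    D=C-c;h=C[:,2]-f*1000
    near=np.hypot(D[:,0],D[:,1])<60
    for nm,a,b,g in(('foot',-4,12,30),('collar',20,32,25),('stem',34,92,12),):
        q=D[near&(h>a)&(h<b)&(np.hypot(D[:,0],D[:,1])<g)]
        if len(q)>5: print(n,nm,len(q),'x',np.percentile(q[:,0],[1,50,99]).round(1),'y',np.percentile(q[:,1],[1,50,99]).round(1))
    if n=='side':
        r,cc=pix(p,e-[0,0,.08]);r,cc=int(r),int(cc)
        save('s2.png',cv2.resize(p['image'][max(r-70,0):r+50,cc-80:cc+80],(800,600),interpolation=cv2.INTER_CUBIC))
        for dx in (-22,22): print('foot end pred',pix(p,e+CR.apply([dx/1000,0,-.106])),(r,cc))
E
python3 d.py .2
```

```text
at [541.3 112.3 225.4] yaw 11.34 z [ 0.  0. -1.] q [12. 20.  7. 76.  0. 90.] F [ 1.1 -0.7 -3.4] t 14.45 w 0.28
[-0.4, -0.3, 12.7] 0.17
[-0.4, -0.3, 12.7] 0.17
con [-44.1  -0.5 225.4] foot z 0.11939303055945961
top foot 15 x [-21.8 -20.  -15.7] y [-6.4  0.   4.7]
top collar 87 x [-19.2  -9.    1. ] y [-5.3  7.2 18.7]
top stem 9 x [-6.4 -5.5  0.8] y [-2.5  2.9  6.1]
side foot 49 x [11.5 22.5 29.1] y [-8.2 -1.4  3.6]
side collar 147 x [-8.3 11.5 24.4] y [-20.7   3.4  17.2]
side stem 35 x [ 4.  10.1 11.7] y [-8.5  3.6  5.5]
foot end pred (np.float64(231.67733002680473), np.float64(239.78712050869808)) (230, 238)
foot end pred (np.float64(247.1969590827493), np.float64(236.67487043962922)) (230, 238)
```

View pics/s2.png

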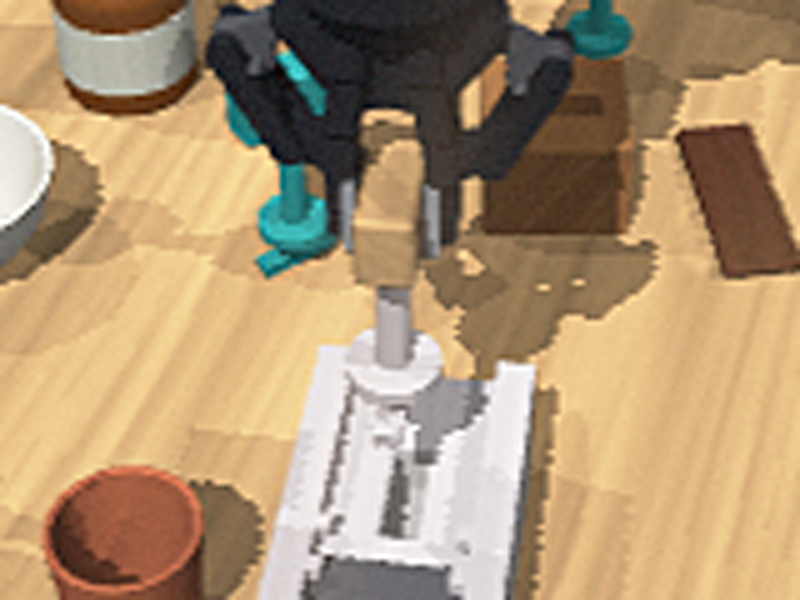

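```bash
cat > fit.py <<'E'
from h import *
from scipy.optimize import least_squares
def box(P,c,h):
    d=np.abs(P-c)-h;return np.linalg.norm(np.maximum(d,0),axis=1)+np.minimum(d.max(1),0)
def cyl(P,z0,z1,r):
    d=np.stack([np.hypot(P[:,0],P[:,1])-r,np.abs(P[:,2]-(z0+z1)/2)-(z1-z0)/2],1)
    return np.linalg.norm(np.maximum(d,0),axis=1)+np.minimum(d.max(1),0)
def sdf(P): return np.min([box(P,[0,0,4],[22,6,4]),cyl(P,8,22,6),cyl(P,22,30,20),cyl(P,30,97,7),box(P,[0,0,114],[30,12,17])],0)
def fitpost(p,guess,zlo=None,yaw=0):
    """post pose in console frame (mm, deg): x,y,z of origin, tilt about x,y, yaw"""
    C=con(cloud(p).reshape(-1,3))*1000;I=p['image'].reshape(-1,3).astype(int)
    C=C[(I.min(1)>60)]
    g=np.r_[guess,0,0,yaw].astype(float)
    f=lambda v,Q:Ro.from_euler('xyz',v[3:],degrees=True).inv().apply(Q-v[:3])
    for lim in (9,6,5):
        L=f(g,C);k=(np.abs(sdf(L))<lim)&(L[:,2]<97 if True else True)
        if zlo is not None:k&=C[:,2]>zlo
        Q=C[k];r=least_squares(lambda v:sdf(f(v,Q)),g,loss='soft_l1',f_scale=1);g=r.x
    return g.round(1),k.sum(),round(float(np.median(np.abs(r.fun))),2)
if __name__=='__main__':
    s=state();e=con(s['ee_pos'])*1000;print(e.round(1),s['t'])
    for n in('top','side'):
        p=camera(n)
        for z in (0,-4): print(n,*fitpost(p,[e[0],e[1],e[2]-106+z]))
E
python3 fit.py
```

```text
[-42.   -1.2 225.8] 14.55
top [-41.8  -2.  118.3   0.6   1.8   3.5] 107 0.73
top [-41.8  -2.2 118.4   0.7   1.2   2.8] 106 0.73
side [-4.240e+01 -2.600e+00  1.197e+02 -1.100e+00 -1.000e-01  9.000e-01] 357 0.51
side [-44.   -2.1 127.   -0.8   2.2   2.9] 369 0.96
```

Request:
drive_tool(series=[[0,0,0,0,0,0,1],[0,0,12,0,0,0.3,1],[0,0,16,0,0,0,1],[0,0,14,0,0,0,1],[0,0,8,0,0,0,1],[0,0,4,0,0,0,1],[0,0,0,0,0,0,1],[0,0,0,0,0,0,1]])

```text
t: 15.65
ee_pos: [0.542, 0.1111, 0.171]
tool_rot: [2.004, 2.418, 0.001]
wrist_force: [-0.1, 0.0, -2.9]
width: 0.27
finger_force: 61.3
```

```bash
python3 fit.py
python3 - <<'E'
from h import *
plan(list(wor([-.045,.001,0])[:2])+[.17],11,1)
E
```

```text
[-45.4  -0.9 171. ] 15.65
top [-56.9   8.3  59.7  31.6   3.3  44.2] 157 1.27
top [-60.3  11.2  56.7  21.5 -11.9  36.6] 202 1.97
side [-44.3  -2.2  65.4  -0.5   0.1   0.1] 320 0.58
side [-44.3  -2.2  65.4  -0.5   0.1   0.1] 320 0.58
at [541.9 111.1 171. ] yaw 10.7 z [ 0.001  0.    -1.   ] q [12. 22.  1. 69.  0. 91.] F [ 0.8 -0.4 -3.8] t 15.75 w 0.27
[0.4, -1.9, 1.0] -0.3
```

Request:
drive_tool(series=[[-0.4,-2,0,0,0,-0.3,1],[0,0,2,0,0,0,1],[0,0,2,0,0,0,1],[0,0,2,0,0,0,1],[0,0,2,0,0,0,1],[0,0,1.5,0,0,0,1],[0,0,1,0,0,0,1],[0,0,0,0,0,0,1]])

```text
t: 16.75
ee_pos: [0.5396, 0.1102, 0.1598]
tool_rot: [-1.998, -2.424, 0.0]
wrist_force: [0.1, 0.6, -2.9]
width: 0.275
finger_force: 61.5
```

Run:
```python
from h import *
s=state();print(s['t'],con(s['ee_pos'])*1000,CR.inv().apply(s['wrist_force']),CR.inv().apply(s['wrist_torque']))
```

```text
16.75 [-45.85438567   1.55940954 159.83073381] [ 0.5745751  -0.20027687 -2.90510774] [-0.02697068  0.07115792 -0.03696899]
```

Request:
drive_tool(series=[[0,0,2,0,0,0,1],[0,0,2.5,0,0,0,1],[0,0,3,0,0,0,1],[0,0,3,0,0,0,1],[0,0,2.5,0,0,0,1],[0,0,2,0,0,0,1],[0,0,1,0,0,0,1],[0,0,0,0,0,0,1]])

```text
t: 17.75
ee_pos: [0.5396, 0.1102, 0.1439]
tool_rot: [-1.998, -2.424, 0.0]
wrist_force: [0.0, -0.4, -3.1]
width: 0.271
finger_force: 61.5
```

```bash
cat > e.py <<'E'
from h import *
s=state();M=Ro.from_rotvec(s['tool_rot']).as_matrix()
print(round(s['t'],2),(con(s['ee_pos'])*1000).round(2),'yaw',np.degrees(np.arctan2(M[1,1],M[0,1])).round(2),CR.inv().apply(s['wrist_force']).round(2),CR.inv().apply(s['wrist_torque']).round(3),'w',round(s['width'],3),round(s['finger_force'],1))
E
python3 e.py
```

```text
17.75 [-45.84   1.55 143.86] yaw 11.0 [-0.42  0.05 -3.07] [0.037 0.01  0.005] w 0.271 61.5
```

Request:
drive_tool(series=[[0,0,0.7,0,0,0,1],[0,0,0.5,0,0,0,1],[0,0,0.4,0,0,0,1],[0,0,0,0,0,0,1],[0,0,0,0,0,0,1],[0,0,0,0,0,0,1],[0,0,0,0,0,0,1],[0,0,0,0,0,0,1]])

```text
t: 18.75
ee_pos: [0.5397, 0.1102, 0.1424]
tool_rot: [1.998, 2.424, 0.0]
wrist_force: [-0.4, 0.7, -2.6]
width: 0.271
finger_force: 61.6
```

```bash
python3 e.py
```

```text
18.75 [-45.85   1.49 142.36] yaw 11.0 [ 0.74  0.26 -2.64] [0.041 0.077 0.03 ] w 0.271 61.6
```

Request:
drive_tool(series=[[0,0,0.4,0,0,0,1],[0,0,0.4,0,0,0,1],[0,0,0.3,0,0,0,1],[0,0,0,0,0,0,1],[0,0,0,0,0,0,1],[0,0,0,0,0,0,1],[0,0,0,0,0,0,1],[0,0,0,0,0,0,1]])

```text
t: 19.75
ee_pos: [0.5398, 0.1102, 0.1422]
tool_rot: [1.998, 2.424, 0.001]
wrist_force: [-2.7, -1.2, 4.3]
width: 0.273
finger_force: 62.6
```

```bash
python3 e.py
```

```text
19.75 [-45.85   1.35 142.23] yaw 10.99 [-0.62  2.86  4.35] [0.819 0.022 0.004] w 0.273 62.6
```

Request:
drive_tool(series=[[0,0,-0.3,0,0,-4,1],[0,0,0,0,0,-8,1],[0,0,0,0,0,-10,1],[0,0,0,0,0,-10,1],[0,0,0,0,0,-10,1],[0,0,0,0,0,-10,1],[0,0,0,0,0,-8,1],[0,0,0,0,0,-4,1]])

```text
t: 20.75
ee_pos: [0.5393, 0.1112, 0.1422]
tool_rot: [-0.405, -3.115, -0.004]
wrist_force: [-4.2, 1.8, 3.4]
width: 0.271
finger_force: 62.2
```

```bash
python3 e.py
```

```text
20.75 [-44.79   1.66 142.25] yaw 75.18 [2.6  3.78 3.42] [ 0.785 -0.616 -0.056] w 0.271 62.2
```

Request:
drive_tool(series=[[0,0,-0.2,0,0,-6,1],[0,0,0,0,0,-6,1],[0,0,0,0,0,-6,1],[0,0,0,0,0,-3,1],[0,0,0,0,0,-2,1],[0,0,0,0,0,-1,1],[0,0,0,0,0,0,1],[0,0,0,0,0,0,1]])

```text
t: 21.75
ee_pos: [0.54, 0.1102, 0.1422]
tool_rot: [-0.246, 3.131, -0.0]
wrist_force: [-0.8, 0.2, 5.4]
width: 0.274
finger_force: 62.3
```

```bash
python3 e.py
```

```text
21.75 [-45.94   1.18 142.19] yaw 98.98 [0.32 0.74 5.38] [ 0.383  0.103 -0.107] w 0.274 62.3
```

Turned 88° with no stop felt yet, so I continue in small steps while watching the torque.

Request:
drive_tool(series=[[0,0,0,0,0,-1,1],[0,0,0,0,0,-1,1],[0,0,0,0,0,-1,1],[0,0,0,0,0,-1,1],[0,0,0,0,0,0,1],[0,0,0,0,0,0,1],[0,0,0,0,0,0,1],[0,0,0,0,0,0,1]])

```text
t: 22.75
ee_pos: [0.5405, 0.1095, 0.1422]
tool_rot: [-0.354, 3.12, -0.003]
wrist_force: [-0.1, -2.5, 5.0]
width: 0.269
finger_force: 62.3
```

```bash
python3 e.py
```

```text
22.75 [-46.75   0.82 142.18] yaw 102.97 [-2.39  0.53  5.01] [ 0.107  0.784 -0.088] w 0.269 62.3
```

Request:
drive_tool(series=[[0,0,0,0,0,-1,1],[0,0,0,0,0,-1,1],[0,0,0,0,0,-1,1],[0,0,0,0,0,0,1],[0,0,0,0,0,0,1],[0,0,0,0,0,0,1],[0,0,0,0,0,0,1],[0,0,0,0,0,0,1]])

```text
t: 23.75
ee_pos: [0.5408, 0.109, 0.1421]
tool_rot: [-0.436, 3.109, -0.005]
wrist_force: [1.8, -5.4, 5.5]
width: 0.274
finger_force: 62.2
```

```bash
python3 e.py
```

```text
23.75 [-47.29   0.59 142.12] yaw 105.95 [-5.61 -0.72  5.48] [-0.313  1.721 -0.279] w 0.274 62.2
```

Request:
drive_tool(series=[[0,0,-0.2,0,0,-1,1],[0,0,0,0,0,-1,1],[0,0,0,0,0,-1,1],[0,0,0,0,0,0,1],[0,0,0,0,0,0,1],[0,0,0,0,0,0,1],[0,0,0,0,0,0,1],[0,0,0,0,0,0,1]])

```text
t: 24.75
ee_pos: [0.5407, 0.1093, 0.1421]
tool_rot: [-0.511, 3.098, -0.002]
wrist_force: [3.3, -4.5, 2.7]
width: 0.274
finger_force: 68.7
```

```bash
python3 e.py
python3 - <<'E'
from h import *
from fit import fitpost
p=camera('side');e=con(state()['ee_pos'])*1000
print(fitpost(p,[e[0]+.5,e[1]-1,36],zlo=61,yaw=95))
E
```

```text
24.75 [-46.97   0.63 142.09] yaw 108.74 [-5.   -2.34  2.73] [-0.676  1.411 -1.736] w 0.274 68.7
(array([-44.2,   0.7,  36.2,  -1. ,  -0.3,  68.4]), np.int64(276), 0.53)
```

Torque rose to 1.7 Nm at about 98° of turn, so the post is against the stop. I relieve the stress, release and lift off.

Request:
drive_tool(series=[[-0.2,-0.4,0,0,0,1.2,1],[0,0,0,0,0,0,1],[0,0,0,0,0,0,0.2],[0,0,0,0,0,0,0],[0,0,0,0,0,0,-0.3],[0,0,0,0,0,0,-0.6],[0,0,0,0,0,0,-0.6],[0,0,0,0,0,0,-0.6]])

```text
t: 25.8
ee_pos: [0.54, 0.1099, 0.1419]
tool_rot: [-0.486, 3.104, 0.0]
wrist_force: [0.4, -0.2, 0.6]
width: 0.801
finger_force: 0.0
```

```bash
python3 e.py
```

```text
25.8 [-46.16   1.28 141.92] yaw 107.8 [-0.27 -0.32  0.57] [ 0.054 -0.03   0.005] w 0.801 0.0
```

Request:
drive_tool(series=[[0,0,-5,0,0,0,-0.6],[0,0,-10,0,0,0,-0.6],[0,0,-20,0,0,0,-0.6],[0,0,-25,0,0,0,-0.6],[0,0,-25,0,0,0,-0.6],[-40,0,-10,0,0,0,-0.6],[-50,0,0,0,0,0,-0.6],[-50,0,0,0,0,0,-0.6]])

```text
t: 26.8
ee_pos: [0.6749, 0.1531, 0.2389]
tool_rot: [-0.485, 3.101, 0.0]
wrist_force: [0.1, 0.0, 0.3]
width: 0.798
finger_force: 0.0
```

```bash
python3 e.py
python3 - <<'E'
from h import *
from fit import fitpost
from b import rect
ims=[]
for n in('top','side'):
    p=camera(n)
    C=cloud(p).reshape(-1,3);c=con(C)*1000
    print(n,fitpost(p,[-45,0,36],zlo=61,yaw=95))
    q=c[(abs(c[:,0]+45)<45)&(abs(c[:,1])<45)&(c[:,2]>158)&(c[:,2]<180)];print('pad',len(q),rect(q/1000),np.median(q[:,2]))
    q=c[(abs(c[:,1])<18)&(c[:,0]>50)&(c[:,0]<74)];print('tab z',np.median(q[:,2]))
    r,cc=map(int,pix(p,wor([-.02,0,.09])))
    ims.append(cv2.resize(p['image'][r-60:r+60,cc-80:cc+80],(400,300),interpolation=cv2.INTER_CUBIC))
    for nm in('cup','wood_rib'):
        for t in trace(nm,p)[:1]: print(nm,[int(x) for x in t['rect']],np.median(C[(t['mask']&(p['depth']>0)).ravel()],0).round(3))
save('f.png',np.hstack(ims))
E
```

```text
26.8 [ -29.55 -139.39  238.88] yaw 107.79 [-0.02 -0.09  0.34] [-0.041  0.037 -0.063] w 0.798 0.0
console 587 (array([544.6,  91.6]), array([101.7, 100.4]), -79.0) 0.0708665935124396
console 1544 (array([569.7,  96.5]), array([152.1, 102.9]), 10.4) 0.059354976194494175
stand (array([ 553.5, -167.5]), array([80.8, 80.7]), 18.9)
pad top 0 (array([0., 0.]), array([0., 0.]), 0.0) nan [nan nan nan]
pad all (array([ 633.9, -181.5]), array([222.2,  78.6]), 60.5)
console 2162 (array([532.5, 156. ]), array([232. , 100.3]), -79.1) 0.07188843775453178
console 4285 (array([532.5, 156.3]), array([232.3, 100.4]), -79.0) 0.06848389675038609
stand (array([ 552.5, -165. ]), array([82.1, 79.8]), -70.8)
pad top 0 (array([0., 0.]), array([0., 0.]), 0.0) nan [nan nan nan]
pad all (array([ 634.9, -180.2]), array([226.7,  84.5]), 59.0)
top (array([-46.4,   0.8,  34.7,  -1. ,  -2.2, 209.3]), np.int64(89), 0.91)
pad 334 (array([-46. ,   1.5]), array([60.3, 24.1]), -85.6) 165.38710630029902
tab z nan
cup [142, 163, 160, 186] [0.654 0.159 0.039]
wood_rib [286, 206, 333, 248] [ 0.45  -0.185  0.007]
side (array([-4.490e+01,  9.000e-01,  3.630e+01,  2.000e-01, -1.000e-01,
        2.147e+02]), np.int64(301), 0.59)
pad 315 (array([-43.1,   0.9]), array([59. , 24.1]), -84.1) 166.38819783041782
tab z 70.50614647033646
cup [167, 253, 198, 299] [0.643 0.18  0.049]
wood_rib [294, 185, 315, 216] [ 0.45  -0.181  0.008]
  return _methods._mean(a, axis=axis, dtype=dtype,
  ret = ret.dtype.type(ret / rcount)
b.py:17: RuntimeWarning: Mean of empty slice.
  q=C[b&(z>.160)&(z<.176)];print('pad top',len(q),rect(q),np.median(q[:,2]),np.round(q.mean(0),4))
  ret = um.true_divide(
```

View pics/f.png

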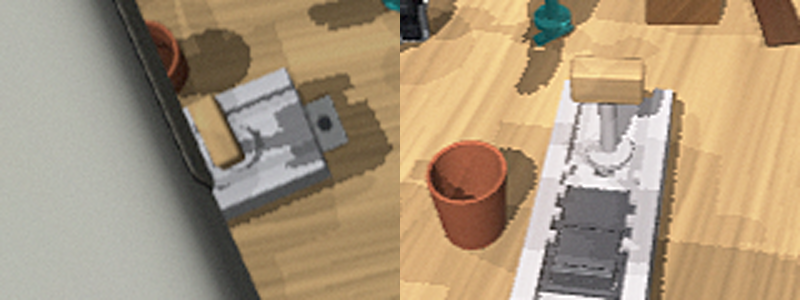

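The side view shows the post upright at (605,120), turned about 95° with its collar on the deck. The cover is open with the tab up, and the cup and rib have not moved. Handing in.

```bash
python3 -c "
from workcell import *
print(job_done())"
```

```text
the job is handed in; nothing more can be done
None
```

The job is handed in at about 27 s: the cover is latched open with its tab up, and the post stands upright in the slot, collar on the deck, turned about 95° anticlockwise to its stop, with the cup and rib left where they were.

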